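# Pop open the press's valve flap and put the lever in float

## Task

Put the small bench clay press into float. Press the white flap on the sloping front of its blue console inward near its upper edge until the spring catch lets go and it pops ajar, then swing it right over toward the front until it lies fully open on its stop, and push the red lever inside to the right, past the stiff detent, into the last notch (green mark). Leave it there with the flap open, and do not disturb the jar, stamp, mug, tile and mould standing round the press.

Things in the scene. Friction and masses are not known exactly. Their poses are not given: they have to be found in the camera images.
- console: Blue valve console of a small bench press, one fixed unit. Origin on the table under the middle of the flap's hinge line; x points from its front (robot side) to its back, y to its left, z up. 210 mm wide (y). The front slopes up backward at 30 degrees from (x 0, z 60) to (x 104, z 120 mm), then a roof 122 mm high (gauge to 127) to x 150. Press behind: x 148 to 278, 190 wide, 215 mm high.
- flap_hinge (a point): Middle of the flap's hinge line, fixed on the console 60 mm above the table, axes as the console's. The hinge line runs along y at the foot of the slope, in its surface. The white flap is set in the slope between two 20 mm wide blue cheeks that are level with it when shut.
- flap (a joint): Angle of the white flap (rad). 0 shut and caught, flush with the slope; grows as it swings up and over toward the console's front. Pressing takes it to -0.10 (stop); below about -0.06 (6 mm at the patch, 3 to 5 N) the catch lets go for good; when let go it springs to 0.7, ajar. It falls back to 0.7 until moved past upright (1.05), then falls to its stop at 2.4, fully open.
- flap_patch (a point): Middle of the orange 20 x 60 mm press patch on the flap's outer face, 100 mm from the hinge line. Moves with the flap. Its x axis points from the hinge to the free edge, its z axis is the outward normal. Flap 164 mm wide, 6 mm thick; behind the middle of its edge a 14 mm wide striker stands 12 mm off its back.
- flap_edge (a point): Middle of the flap's free edge on its outer face, 118 mm from the hinge line; same axes as flap_patch. Ajar, it stands about 40 mm behind the hinge line and 110 mm above it, free to be reached behind from above. Fully open, the flap sticks out 115 mm in front of the hinge, 60 to 90 mm above the table.
- lever (a joint): Angle of the red lever (rad). Pivot at console x 70, y 0, z 22 mm; it swings sideways: leans left (+y) at 0, upright at 0.5, right (-y) at 1.0; stops at -0.03 and 1.05. Starts anywhere between hold (0 to 0.17, white mark) and lower (0.33 to 0.48, yellow). A stiffer detent (about 8 N at the handle) has its crest at 0.70; past it the lever snaps to float, 0.92 to 1.05 (green).
- lever_handle (a point): Point on the axis of the red handle, 48 mm from the pivot. The handle is a rod 16 mm thick whose round end reaches 15 mm beyond this point; its red part begins 24 mm below it. Turns with the lever. With the flap open the compartment round it is free from above: y -85 to 85, x 5 to 107, above z 45 mm (console axes).
- jar: Bystander, loose: screw-cap jar, 47 mm wide, 60 mm high, left of the console. Origin at the centre of its underside.
- wood_stamp: Bystander, loose: turned wooden stamp standing upright, 26 mm wide, 67 mm high, right of the console. Origin at the centre of its underside.
- mug_mid (a point): Bystander, loose: round cream mug, 81 x 117 x 92 mm with its handle, right of the console. Point half-way up its middle.
- tile: Bystander, loose: blue-green star tile, 63 mm wide, 9 mm thick, lying front left of the console. Origin at the centre of its underside.
- mould: Bystander, loose: white plaster mould block, 62 x 51 x 24 mm, lying front right of the console. Origin at the centre of its underside.

How it is judged:
By the outcome, as a careful person would: the job done as asked, in the order asked, and still so for the second after the job is handed in, with the robot touching nothing.
It also fails if it takes over 48 s, if anything falls off the work surface, if the arm or the gripper's body presses on something with over 40 N, if the wrist force passes 120 N, or if a joint passes its speed limit or range.

## Robot

A 6-joint arm with a two-finger parallel gripper is mounted at the origin on the work surface; the furniture and walls round the work are solid. World frame = base frame: x ahead of the robot, y to its left, z up, the work surface at z = 0. Lengths are in mm, angles in rad, forces in N, time in s.
With the tool pointing down it reaches from about 350 to 775 mm from the base axis. Payload 7.3 kg.
Tool frame: the origin (TCP) lies at the very end of the fingers, on their centre line; the grasp point (between the pads) lies 19 mm behind it; z points along the fingers, x is the direction in which the jaws open and shut, and the axes are right-handed (so a half turn about z gives the same grasp; the last joint's range is limited). The gripper opens to 92 mm and grips with 3 to 60 N. Pads are 19 mm wide; open, the fingers measure 130 mm over their backs; the gripper's body (75 mm by 190 mm) begins 47 mm behind the grasp point.
Start: joints at [-0.146, 0.342, 1.524, -0, 1.275, -0.146], TCP at [525.019, 0.019, 226.741] pointing down, gripper open.
Joint ranges: [-2.53, 2.53], [-0.77, 2.02], [0.04, 2.7], [-1, 4.14], [0.28, 2.66], [-3.11, 3.11]. Speed limits (rad/s): [2.57, 2.57, 3.14, 3.14, 3.14, 3.14].

## Interface

Orientations are given as [roll, pitch, yaw] about the fixed x, y, z axes, in that order (R = Rz(yaw) Ry(pitch) Rx(roll)).
In Python, from plant import bot, capture, camera_params gives the robot as it stands.
- The arm moves only by the shell command python3 -m jog 'ROWS' [OPENING]. ROWS is a JSON object of lists of equal length, an entry for each row: "xyz": the shift along the world's x, y, z as a fraction of full scale, a list of three; "angular": the turn, a rotation vector about the world's x, y, z as a fraction of full scale, a list of three. In form: {"xyz": [[x, y, z], ...], "angular": [[wx, wy, wz], ...]}. A call has 1 to 10 rows; each row shifts and turns the pose as measured when the row begins; what a row does not reach is not made up. Full scale, the value 1, is 2 cm for a shift and 6 degrees for a turn. A row lasts 1/10 s, in which the tool goes at most 50 mm and 8.59 degrees, less where a joint would pass 70% of its speed; a pose out of reach is approached as far as the arm can. A call with a number of a shift or a turn outside -1 to 1 is refused whole. A call with a gripper value outside its range is refused whole. OPENING is the closure, from -1 (fully open) to 1 (shut), set as the call begins (- or left out, the last holds). The fingers move at their own pace and stop on an object; the grip force is fixed at half the most. Time passes only in rows, so rows that do not move let the fingers close. It gives the time, the measured TCP pose, the force and the opening at its end, in the units of the state.
- bot.get_obs(): the state, without advancing time (a new reading comes with each control period).
- capture(name): name is "scene" or "side" or "wrist"; returns the picture (480x640x3 uint8, red, green, blue); there is no depth.
- camera_params(name): a dict with "fx", "fy", "cx", "cy" (pixels), "k1" (the pictures are not rectified: a ray, as slopes to the right and down, at radius r is drawn at 1 + k1 r^2 times it, then the intrinsics apply), "rvec" (rotation vector, rad) and "tvec" (3), from world to camera coordinates, as OpenCV has them. Camera axes: x right, y down, z forward; pixel columns grow to the right and rows downward; lengths in mm; the calibration is good to about 2 mm. A picture is of the moment at which its call begins: read the wrist's pose just before it. camera_params takes no time and is no camera call; for the wrist camera it gives the pose at the moment of the call.
- bot.close_job(): hands the job in, once; it reports no verdict.
The state is a dict: "time": time; "joint_positions": joint angles; "dq": joint speeds; "tau": joint torques, N m; "tool_pos": TCP position; "tcp_rot": TCP orientation; "contact_force": force on the tool from outside, world axes, zero at the start; "moment": the same for the moment, N m; "grip_width": finger opening in mm.
Only numpy, scipy, OpenCV 4.12 (cv2) and the standard library are available. Lean on these libraries where they do the work, as an engineer would, in place of code of your own. Each camera call takes 0.05 s, during which the arm holds its last target.

## Working session

There is one attempt and no reset: what is moved stays moved. The work goes in short steps, Python scripts to look and compute and a shell command to move; the robot and the scene stay as the last step left them, time stands still between calls to the robot, and variables do not carry over. Pictures are saved under pics/ and viewed, and the job is handed in when it is done.

```bash
ls; mkdir -p pics; python3 - <<'E'
from plant import bot, capture, camera_params
import cv2
print(bot.get_obs())
for n in ["scene","side","wrist"]:
    p=camera_params(n);print(n,p)
    cv2.imwrite(f"pics/{n}0.png",capture(n)[:,:,::-1])
E
```

```text
pics
{'time': 0.0, 'joint_positions': array([-1.46017491e-01,  3.42692388e-01,  1.52504071e+00, -1.97518098e-05,
        1.27541670e+00, -1.46000178e-01]), 'dq': array([ 0.00035076,  0.00084238, -0.00077464, -0.00206006, -0.00064784,
        0.00092107]), 'tau': array([ 7.61924657e-04, -4.31245601e+01, -2.44219762e+01,  7.17750052e-02,
        5.59406646e-02, -1.04314388e-04]), 'tool_pos': array([5.24574682e+02, 6.95496366e-02, 2.26052452e+02]), 'tcp_rot': array([-3.14138480e+00,  1.54332859e-03, -1.13877930e-05]), 'contact_force': array([0.84786189, 0.42006109, 0.20295431]), 'moment': array([-0.01245697,  0.02428355, -0.01241037]), 'grip_width': 91.80712179713373}
scene {'fx': 504.40905538969133, 'fy': 504.40905538969133, 'cx': 319.75501674764195, 'cy': 235.97647692518748, 'k1': -0.020538833361126003, 'rvec': array([ 2.21505456, -0.91451902,  0.37059343]), 'tvec': array([-433.95571199,  338.75708184,  910.2569569 ])}
side {'fx': 481.5855304472189, 'fy': 481.5855304472189, 'cx': 318.56734629334, 'cy': 249.30275616266366, 'k1': -0.005147004433553893, 'rvec': array([ 2.23027576, -0.64054985,  0.27818625]), 'tvec': array([-535.63175333,  271.65462018,  735.57108018])}
wrist {'fx': 342.86022170680894, 'fy': 342.86022170680894, 'cx': 320.56268384820095, 'cy': 237.6855699311376, 'k1': -0.03826290458220306, 'rvec': array([-2.85940034e+00, -9.50748238e-04,  4.54005037e-03]), 'tvec': array([-524.69060019,  -35.85136332,  390.26798427])}
```

View pics/scene0.png

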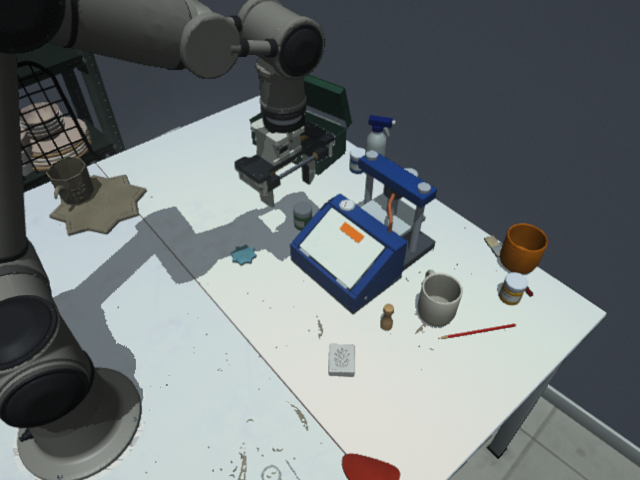

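View pics/side0.png

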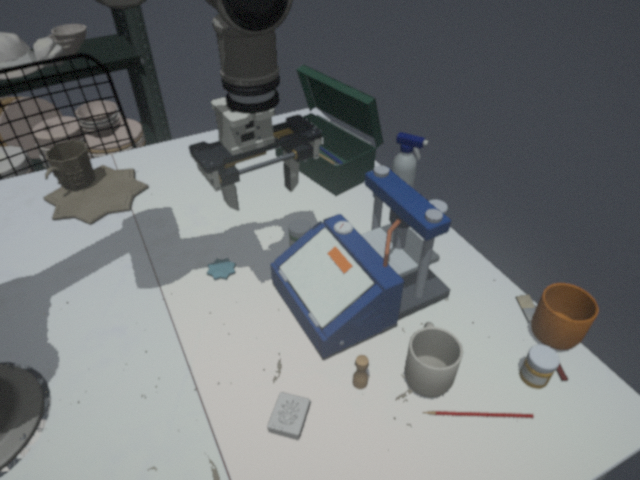

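View pics/wrist0.png

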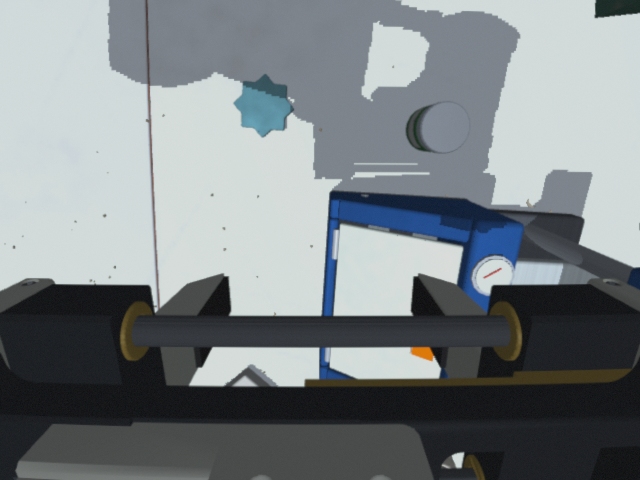

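```bash
python3 - <<'E'
import cv2
a=cv2.imread("pics/scene0.png")[170:330,270:480];b=cv2.imread("pics/side0.png")[200:370,250:460]
cv2.imwrite("pics/sc1.png",cv2.resize(a,None,fx=3.8,fy=3.6,interpolation=cv2.INTER_CUBIC) if 0 else cv2.resize(a,(798,608-8),interpolation=cv2.INTER_CUBIC) if 0 else cv2.resize(a,None,fx=3.5,fy=3.5,interpolation=cv2.INTER_CUBIC))
cv2.imwrite("pics/si1.png",cv2.resize(b,None,fx=3.5,fy=3.5,interpolation=cv2.INTER_CUBIC))
E
```

```text
(no output)
```

View pics/sc1.png

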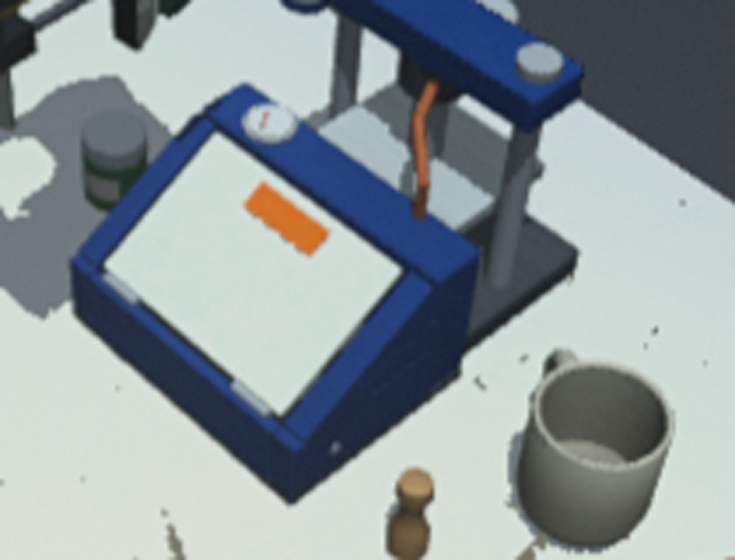

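View pics/si1.png

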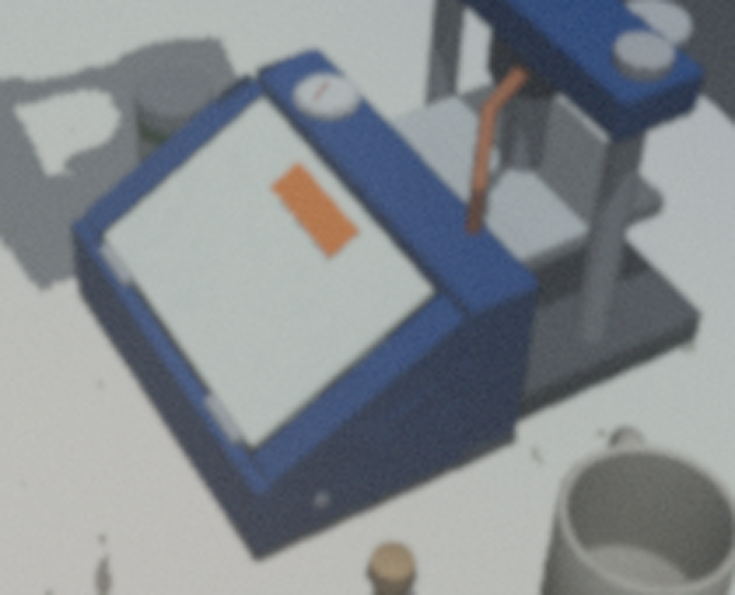

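```bash
cat > h.py <<'E'
import numpy as np, cv2
from scipy.optimize import least_squares
def proj(P,p):
    R=cv2.Rodrigues(np.array(p['rvec']))[0]; c=np.atleast_2d(P)@R.T+p['tvec']
    u=c[:,:2]/c[:,2:]; u=u*(1+p['k1']*(u**2).sum(1))[:,None]
    return u*[p['fx'],p['fy']]+[p['cx'],p['cy']]
def ray(uv,p):
    d=(np.array(uv,float)-[p['cx'],p['cy']])/[p['fx'],p['fy']]
    u=d.copy()
    for _ in range(8): u=d/(1+p['k1']*(u**2).sum())
    R=cv2.Rodrigues(np.array(p['rvec']))[0]
    return -R.T@p['tvec'], R.T@np.array([u[0],u[1],1])
def onz(uv,p,z):
    o,d=ray(uv,p); return o+d*(z-o[2])/d[2]
def con(P,q):  # console->world, q=x,y,yaw
    c,s=np.cos(q[2]),np.sin(q[2]);P=np.atleast_2d(P)
    return np.c_[q[0]+c*P[:,0]-s*P[:,1],q[1]+s*P[:,0]+c*P[:,1],P[:,2]]
def fl(s,y,a=0.,off=0):
    t=np.pi/6+a
    return [s*np.cos(t)-off*np.sin(t),y,60+s*np.sin(t)+off*np.cos(t)]
E
cat > fit.py <<'E'
from h import *
from plant import camera_params
L=[fl(110,30),fl(110,-30),fl(90,-30),fl(90,30),fl(118,82),fl(118,-82),[0,-105,0]]
sc=np.array([(262,182),(329,233),(312,256),(245,207),(216,132),(404,270),(291,502)])/3.5+[270,170]
si=np.array([(296,164),(358,232),(331,258),(272,185),(263,97),(435,291),(258,558)])/3.5+[250,200]
ps,pi=camera_params('scene'),camera_params('side')
L=np.array(L)
f=lambda q,k=6:np.r_[proj(con(L[:k],q),ps)-sc[:k],proj(con(L[:k],q),pi)-si[:k]].ravel()
for y0 in(0,-.5,.5):
    r=least_squares(f,[620,-100,y0]);print(r.x,r.cost)
q=r.x;print(f(q,7).reshape(2,-1,2).round(1))
E
python3 fit.py
```

```text
[ 5.34626167e+02 -8.44163194e+01 -5.24097082e-02] 4.004267312188187
[ 5.34626167e+02 -8.44163198e+01 -5.24097051e-02] 4.004267312188003
[ 5.34626167e+02 -8.44163198e+01 -5.24097052e-02] 4.00426731218813
[[[ 0.2  0.3]
  [ 0.5  0.3]
  [-0.7  0.8]
  [-0.8  0.1]
  [-0.4  0. ]
  [-0.7  0. ]
  [ 1.7  1.1]]

 [[ 1.3 -0.7]
  [ 1.2  0.1]
  [ 0.1  0.3]
  [-0.3  0.6]
  [-0.2 -0.4]
  [-0.4 -0.7]
  [ 2.8  1. ]]]
```

```bash
python3 -m jog '{"xyz":[[0.45,-0.45,0],[0.45,-0.45,0],[0.45,-0.45,0],[0.45,-0.45,0],[0.45,-0.45,0],[0.45,-0.45,0],[0.45,-0.45,0],[0.45,-0.45,0],[0.45,-0.45,0],[0.2,-0.2,0]],"angular":[[0,0,1],[0,0,1],[0,0,1],[0,0,1],[0,0,1],[0,0,1],[0,0,1],[0,0,1],[0,0,1],[0,0,1]]}' 1
python3 - <<'E'
from plant import bot
print(bot.get_obs()['joint_positions'])
E
```

```text
time: 1.15
tool_pos: [610.4, -87.2, 222.5]
tcp_rot: [-3.135, 0.007, 1.09]
contact_force: [0.3, -0.0, -0.0]
grip_width: 16.7
[-0.26343627  0.52070576  1.25129286 -0.00511207  1.37712796 -1.3525283 ]
```

```bash
python3 -m jog '{"xyz":[[0,0,-0.8],[0,0,-0.8],[0,0,-0.8],[0,0,-0.8],[0,0,-0.5],[0,0,0]],"angular":[[0,0,1],[0,0,1],[0,0,1],[0,0,0.9],[0,0,0],[0,0,0]]}'
python3 - <<'E'
from plant import bot, capture, camera_params
import cv2
from h import *
q=[534.6,-84.4,-.0524]
o=bot.get_obs();print(o['tool_pos'],o['tcp_rot'],o['grip_width'])
R=con([[1,0,0]],[0,0,q[2]])
d=o['tool_pos'][:2]-np.array(q[:2]);c,s=np.cos(q[2]),np.sin(q[2]);print('console',c*d[0]+s*d[1],-s*d[0]+c*d[1])
for n in ["side","wrist"]: cv2.imwrite(f"pics/{n}2.png",capture(n)[:,:,::-1])
E
```

```text
time: 1.75
tool_pos: [610.2, -88.1, 143.8]
tcp_rot: [-3.133, 0.005, 1.514]
contact_force: [0.3, 0.6, 0.5]
grip_width: 0.7
[610.21609836 -88.09348549 143.81128458] [-3.13271071  0.00486806  1.51369187] 0.6900802723947775
console 75.70576036100182 0.272054620935382
```

View pics/side2.png

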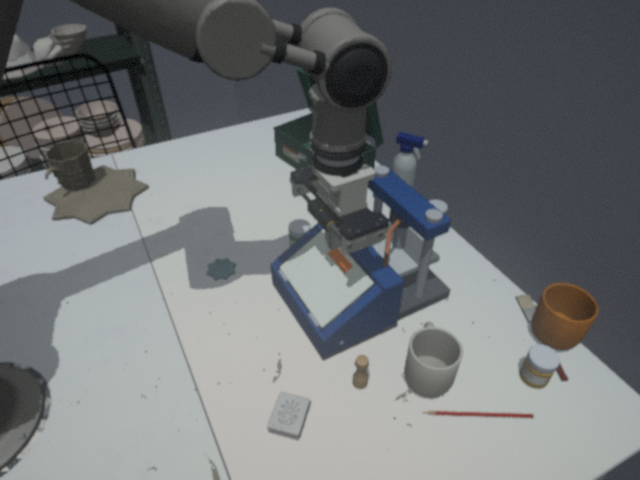

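View pics/wrist2.png

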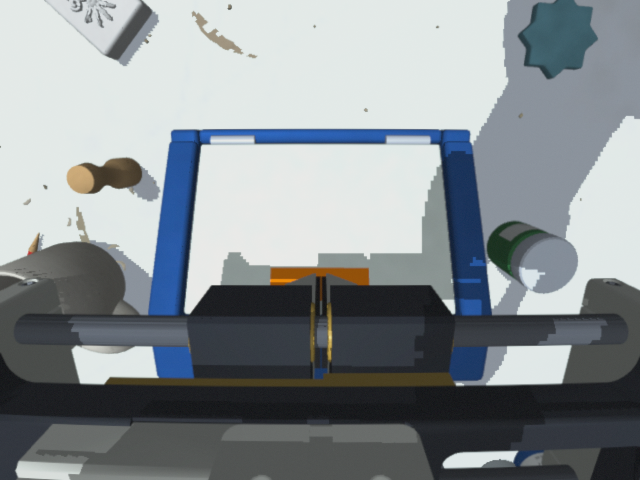

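```bash
python3 -m jog '{"xyz":[[0.2,0,-0.5],[0,0,-0.5],[0,0,-0.3],[0,0,-0.2],[0,0,-0.1],[0,0,-0.1]],"angular":[[0,0,0],[0,0,0],[0,0,0],[0,0,0],[0,0,0],[0,0,0]]}'
python3 -m jog '{"xyz":[[0,0,-0.15],[0,0,-0.15]],"angular":[[0,0,0],[0,0,0]]}'
python3 -m jog '{"xyz":[[0,0,-0.15],[0,0,-0.15]],"angular":[[0,0,0],[0,0,0]]}'
```

```text
time: 2.45
tool_pos: [617.9, -88.7, 112.3]
tcp_rot: [3.14, 0.007, 1.511]
contact_force: [1.3, 1.0, 5.3]
grip_width: 0.5
time: 2.65
tool_pos: [619.8, -88.9, 108.3]
tcp_rot: [3.135, 0.007, 1.511]
contact_force: [1.0, 0.7, 4.0]
grip_width: 0.8
time: 2.85
tool_pos: [621.0, -89.2, 103.7]
tcp_rot: [3.131, 0.008, 1.511]
contact_force: [-0.4, -1.0, 9.2]
grip_width: 0.3
```

```bash
python3 -m jog '{"xyz":[[0,0,0.7],[0,0,0.8],[0,0,0.8],[0,0,0.6],[0,0,0.2],[0,0,0],[0,0,0]],"angular":[[0,0,0],[0,0,0],[0,0,0],[0,0,0],[0,0,0],[0,0,0],[0,0,0]]}'
python3 - <<'E'
from plant import bot, capture, camera_params
import cv2
for n in ["side","wrist","scene"]: cv2.imwrite(f"pics/{n}3.png",capture(n)[:,:,::-1])
a=cv2.imread("pics/side3.png")[170:370,230:480];cv2.imwrite("pics/si3.png",cv2.resize(a,None,fx=3,fy=3))
E
```

```text
time: 3.55
tool_pos: [617.9, -88.9, 167.7]
tcp_rot: [3.139, 0.007, 1.511]
contact_force: [-0.2, -0.1, 0.1]
grip_width: 0.9
```

View pics/si3.png

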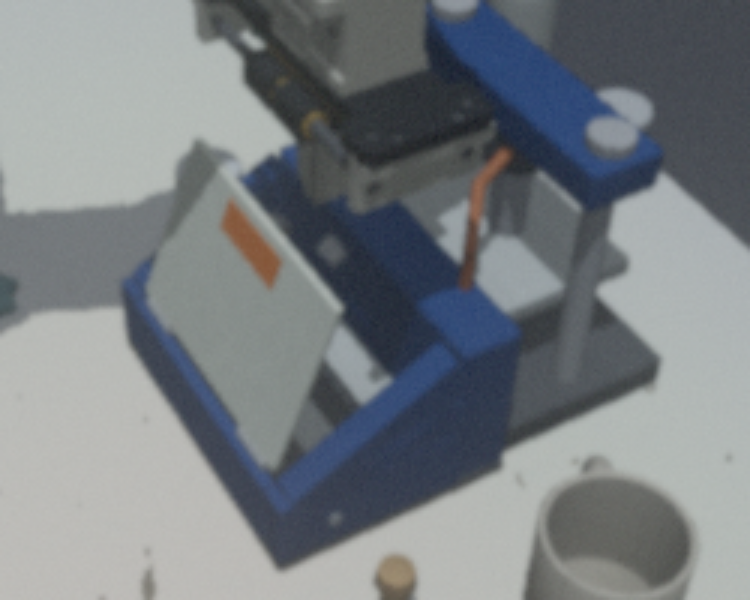

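View pics/wrist3.png

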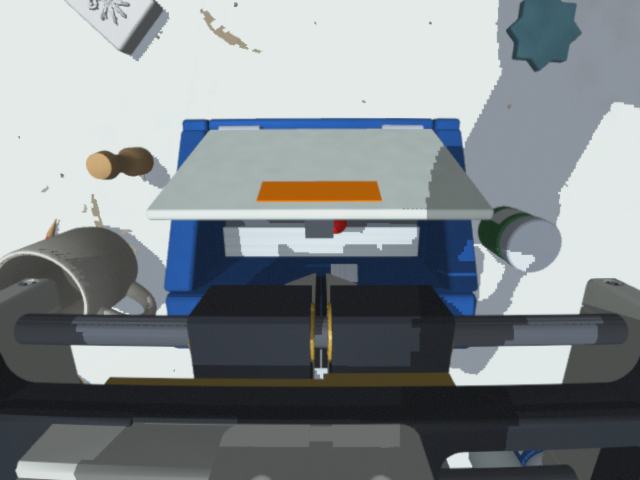

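```bash
python3 -m jog '{"xyz":[[-0.2,-0.6,-0.4],[-0.3,-0.6,-0.5],[-0.6,-0.3,0],[-0.6,0,0],[-0.6,0,0],[-0.6,0,0],[-0.6,0,0],[-0.6,0,0],[-0.6,0,0]],"angular":[[0,0,0],[0,0,0],[0,0,0],[0,0,0],[0,0,0],[0,0,0],[0,0,0],[0,0,0],[0,0,0]]}'
python3 -m jog '{"xyz":[[-0.4,0,0],[-0.4,0,0]],"angular":[[0,0,0],[0,0,0]]}'
python3 - <<'E'
from plant import bot, capture, camera_params
import cv2
for n in ["side"]: cv2.imwrite(f"pics/{n}4.png",capture(n)[:,:,::-1])
a=cv2.imread("pics/side4.png")[170:370,180:430];cv2.imwrite("pics/si4.png",cv2.resize(a,None,fx=3,fy=3))
E
```

```text
time: 4.6
tool_pos: [513.9, -127.3, 137.9]
tcp_rot: [-3.133, 0.005, 1.506]
contact_force: [0.8, -0.0, -0.6]
grip_width: 0.4
time: 4.8
tool_pos: [495.0, -128.7, 136.3]
tcp_rot: [-3.13, 0.005, 1.505]
contact_force: [1.0, 0.4, 0.0]
grip_width: 0.4
```

View pics/si4.png

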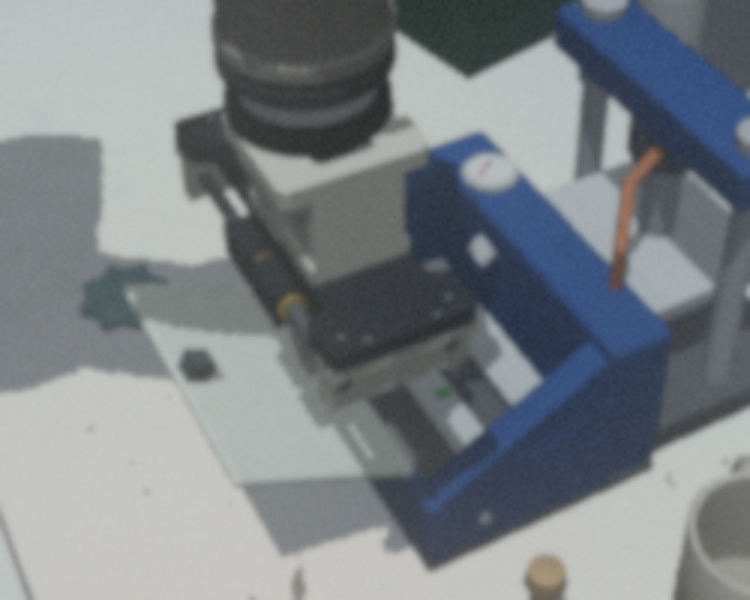

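```bash
python3 -m jog '{"xyz":[[0,0.2,0.6],[0.5,0.5,0.6],[0.6,0.6,0],[0.6,0.6,0],[0.6,0.6,0],[0.6,0.6,0],[0.6,0.6,0],[0.6,0.6,0],[0.4,0.4,0],[0,0,0]],"angular":[[0,0,0],[0,0,0],[0,0,0],[0,0,0],[0,0,0],[0,0,0],[0,0,0],[0,0,0],[0,0,0],[0,0,0]]}'
python3 - <<'E'
from plant import bot, capture, camera_params
import cv2
for n in ["side","wrist"]: cv2.imwrite(f"pics/{n}5.png",capture(n)[:,:,::-1])
a=cv2.imread("pics/side5.png")[170:370,180:430];cv2.imwrite("pics/si5.png",cv2.resize(a,None,fx=3,fy=3))
E
```

```text
time: 5.85
tool_pos: [591.4, -29.5, 169.1]
tcp_rot: [-3.138, 0.005, 1.505]
contact_force: [0.0, -0.2, -0.8]
grip_width: 0.3
```

View pics/si5.png

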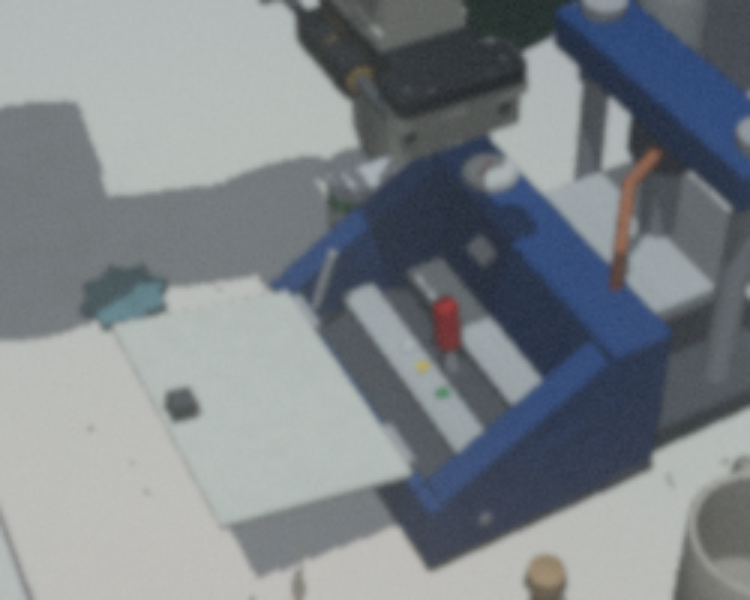

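View pics/wrist5.png

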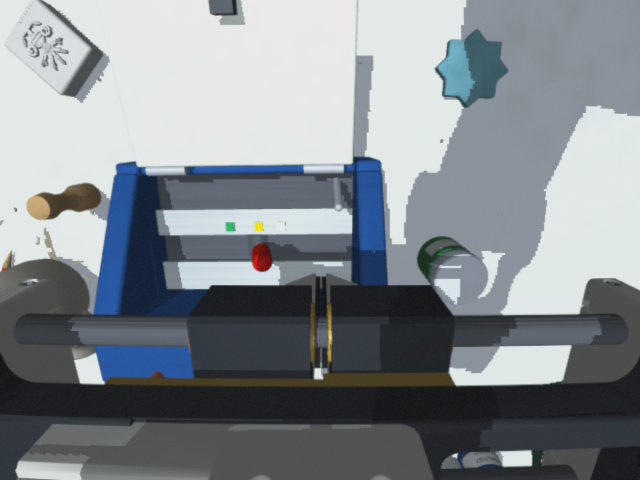

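```bash
python3 - <<'E'
from plant import bot, camera_params
from h import *
p=camera_params('side');w=camera_params('wrist')
q=[534.6,-84.4,-.0524]
P=np.array([591.4,-29.5,169.1]);a=1.505
X=np.array([np.cos(a),np.sin(a),0]);Y=np.array([np.sin(a),-np.cos(a),0])
for k in (0,19,40,66,80):
  for dx,dy in((0,0),(-19,0),(19,0),(-95,0),(95,0)):
    S=P+[0,0,k]+X*dx+Y*dy
    print(k,dx,dy,((proj(S,p)-[180,170])*3).round(),proj(S,w).round())
def inv(P):
    d=P[:2]-np.array(q[:2]);c,s=np.cos(q[2]),np.sin(q[2]);return (c*d[0]+s*d[1]).round(1),(-s*d[0]+c*d[1]).round(1)
for uv,z in(((338,208),80),((338,208),100),((338,180),50),((262,246),85),((262,258),75),((230,226),45),((259,226),45),((281,226),45)): print(uv,z,inv(onz(uv,w,z)))
E
python3 - <<'E'
import cv2
a=cv2.imread("pics/wrist5.png")[140:320,100:400];cv2.imwrite("pics/w5c.png",cv2.resize(a,None,fx=2.6,fy=2.6))
a=cv2.imread("pics/side5.png")[160:300,260:380];cv2.imwrite("pics/s5c.png",cv2.resize(a,None,fx=4.2,fy=4.2))
E
```

```text
0 0 0 [[383. 154.]] [[324. 295.]]
0 -19 0 [[398. 172.]] [[286. 295.]]
0 19 0 [[368. 136.]] [[362. 295.]]
0 -95 0 [[464. 252.]] [[137. 294.]]
0 95 0 [[313.  70.]] [[512. 295.]]
19 0 0 [[382. 128.]] [[324. 313.]]
19 -19 0 [[398. 146.]] [[282. 313.]]
19 19 0 [[367. 110.]] [[367. 313.]]
19 -95 0 [[465. 225.]] [[116. 312.]]
19 95 0 [[311.  44.]] [[534. 313.]]
40 0 0 [[381.  98.]] [[324. 339.]]
40 -19 0 [[397. 116.]] [[276. 339.]]
40 19 0 [[366.  80.]] [[373. 339.]]
40 -95 0 [[466. 195.]] [[ 86. 337.]]
40 95 0 [[310.  15.]] [[565. 338.]]
66 0 0 [[380.  60.]] [[325. 385.]]
66 -19 0 [[397.  78.]] [[265. 385.]]
66 19 0 [[365.  42.]] [[385. 385.]]
66 -95 0 [[466. 155.]] [[ 35. 380.]]
66 95 0 [[307. -22.]] [[617. 381.]]
80 0 0 [[380.  38.]] [[325. 419.]]
80 -19 0 [[396.  56.]] [[257. 418.]]
80 19 0 [[364.  21.]] [[393. 419.]]
80 -95 0 [[467. 133.]] [[ -2. 411.]]
80 95 0 [[306. -43.]] [[655. 413.]]
(338, 208) 80 (np.float64(26.9), np.float64(68.5))
(338, 208) 100 (np.float64(23.1), np.float64(67.7))
(338, 180) 50 (np.float64(9.9), np.float64(69.8))
(262, 246) 85 (np.float64(53.6), np.float64(12.3))
(262, 258) 75 (np.float64(66.4), np.float64(9.8))
(230, 226) 45 (np.float64(47.8), np.float64(-21.5))
(259, 226) 45 (np.float64(48.2), np.float64(3.2))
(281, 226) 45 (np.float64(48.4), np.float64(21.8))
```

View pics/w5c.png

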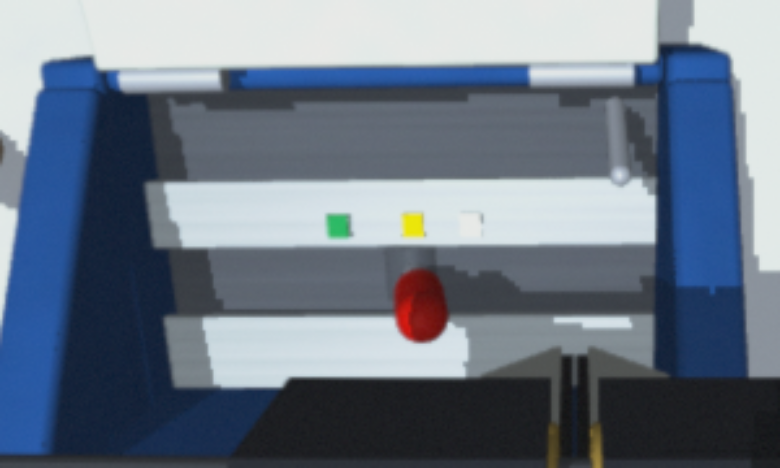

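View pics/s5c.png

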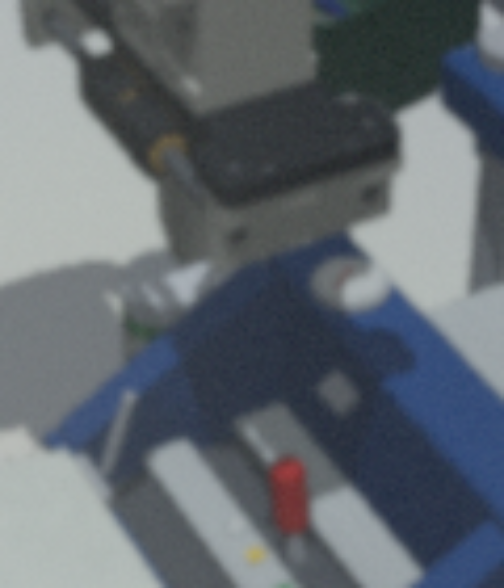

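```bash
python3 -m jog '{"xyz":[[0.4,0,-0.5],[0.4,0,-0.6],[0,0,-0.6],[0,0,-0.6],[0,0,-0.6],[0,0,-0.5],[0,0,-0.2],[0,0,0]],"angular":[[0,0,0],[0,0,0],[0,0,0],[0,0,0],[0,0,0],[0,0,0],[0,0,0],[0,0,0]]}'

```

```text
time: 6.75
tool_pos: [604.8, -32.6, 88.3]
tcp_rot: [-3.132, 0.006, 1.501]
contact_force: [-0.2, 0.3, 0.4]
grip_width: 0.7
```

```bash
python3 -m jog '{"xyz":[[0.1,0.1,-0.4],[0,0.1,-0.4],[0,0,-0.2],[0,0,0]],"angular":[[0,0,0.3],[0,0,0],[0,0,0],[0,0,0]]}'
python3 - <<'E'
from plant import bot, capture, camera_params
import cv2
for n in ["side","wrist"]: cv2.imwrite(f"pics/{n}6.png",capture(n)[:,:,::-1])
a=cv2.imread("pics/side6.png")[170:370,180:430];cv2.imwrite("pics/si6.png",cv2.resize(a,None,fx=3,fy=3))
E
```

```text
time: 7.15
tool_pos: [607.6, -28.2, 67.7]
tcp_rot: [-3.134, 0.006, 1.535]
contact_force: [0.5, 0.0, 0.0]
grip_width: 0.3
```

View pics/si6.png

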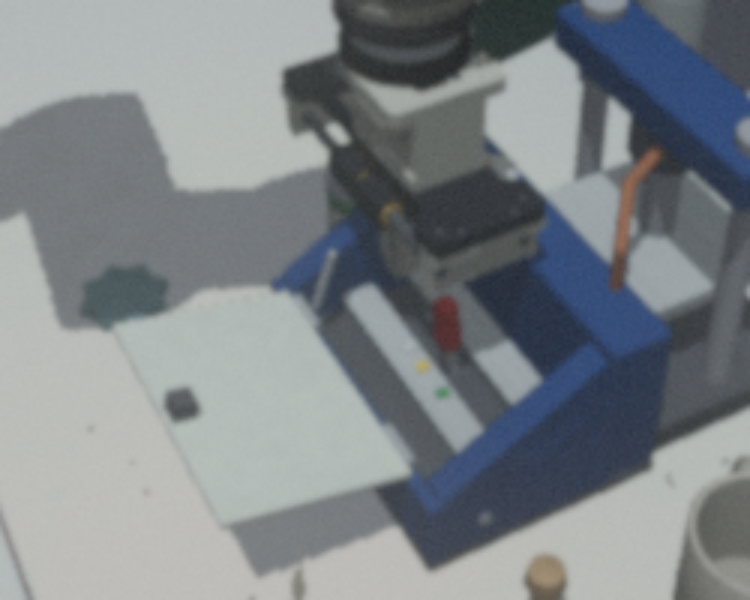

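View pics/wrist6.png

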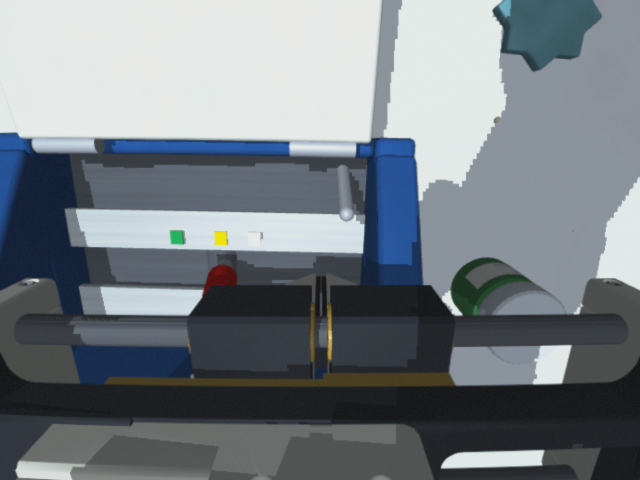

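```bash
python3 -m jog '{"xyz":[[0,-0.3,0],[0,-0.3,0],[0,-0.3,0],[0,-0.3,0],[0,-0.3,0]],"angular":[[0,0,0],[0,0,0],[0,0,0],[0,0,0],[0,0,0]]}'
python3 -m jog '{"xyz":[[0,-0.25,0.05],[0,-0.25,0]],"angular":[[0,0,0],[0,0,0]]}'
```

```text
time: 7.75
tool_pos: [609.0, -60.2, 71.0]
tcp_rot: [-3.139, 0.006, 1.535]
contact_force: [-7.5, 8.3, 27.5]
grip_width: 0.5
time: 7.95
tool_pos: [608.9, -70.2, 76.5]
tcp_rot: [-3.14, 0.004, 1.534]
contact_force: [-4.7, 3.9, 13.3]
grip_width: 0.5
```

```bash
python3 - <<'E'
from plant import bot, capture, camera_params
import cv2
o=bot.get_obs();print(o['contact_force'],o['moment'])
for n in ["side","wrist","scene"]: cv2.imwrite(f"pics/{n}7.png",capture(n)[:,:,::-1])
a=cv2.imread("pics/side7.png")[170:370,180:430];cv2.imwrite("pics/si7.png",cv2.resize(a,None,fx=3,fy=3))
a=cv2.imread("pics/scene7.png")[130:310,220:450];cv2.imwrite("pics/sc7.png",cv2.resize(a,None,fx=3,fy=3))
E
```

```text
[-4.69170395  3.93465464 13.28173651] [ 0.50543114  0.99345876 -0.06418264]
```

View pics/si7.png

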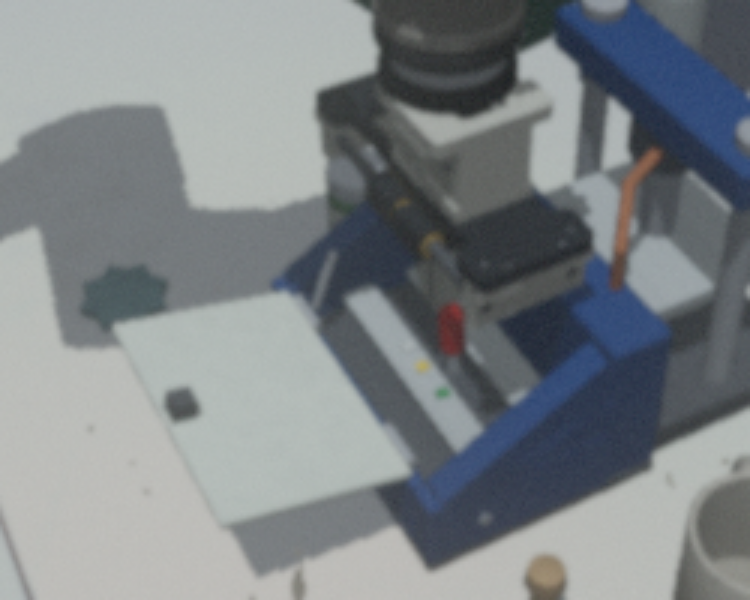

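View pics/sc7.png

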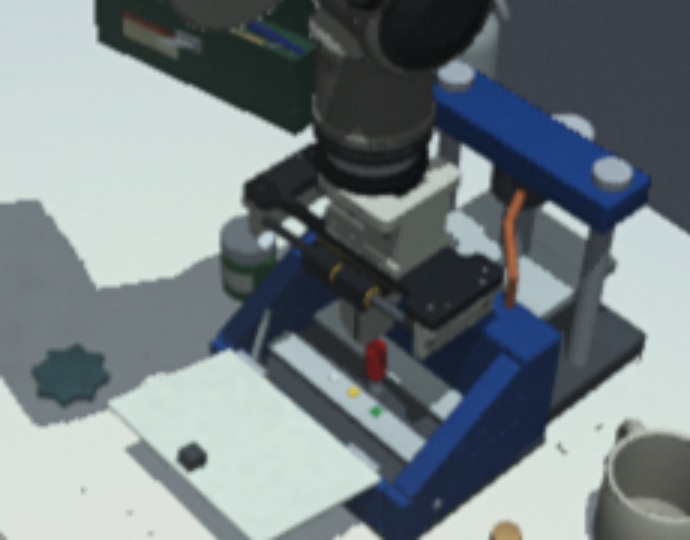

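View pics/wrist7.png

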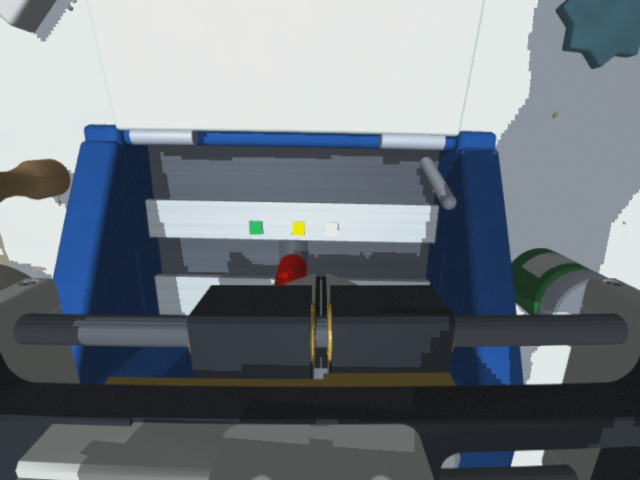

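```bash
python3 -m jog '{"xyz":[[0,0.2,0.6],[0,0,0.8],[0,0,0.5],[0,0,0],[0,0,0]],"angular":[[0,0,0],[0,0,0],[0,0,0],[0,0,0],[0,0,0]]}' 0.2
python3 - <<'E'
from plant import bot, capture, camera_params
import cv2
print(camera_params('wrist'))
for n in ["scene","side","wrist"]: cv2.imwrite(f"pics/{n}8.png",capture(n)[:,:,::-1])
a=cv2.imread("pics/wrist8.png")[150:350,200:450];cv2.imwrite("pics/w8c.png",cv2.resize(a,None,fx=3,fy=3))
a=cv2.imread("pics/scene8.png")[220:300,300:400];cv2.imwrite("pics/sc8.png",cv2.resize(a,None,fx=7,fy=7,interpolation=cv2.INTER_CUBIC))
a=cv2.imread("pics/side8.png")[220:320,280:400];cv2.imwrite("pics/si8.png",cv2.resize(a,None,fx=6,fy=6,interpolation=cv2.INTER_CUBIC))
E
```

```text
time: 8.6
tool_pos: [608.9, -66.8, 115.2]
tcp_rot: [-3.14, 0.005, 1.534]
contact_force: [0.5, 0.5, -0.4]
grip_width: 34.3
{'fx': 342.86022170680894, 'fy': 342.86022170680894, 'cx': 320.56268384820095, 'cy': 237.6855699311376, 'k1': -0.03826290458220306, 'rvec': array([-2.1052885 , -2.03045214, -0.27772411]), 'tvec': array([  45.57226525, -591.46520201,  114.32524838])}
```

View pics/w8c.png

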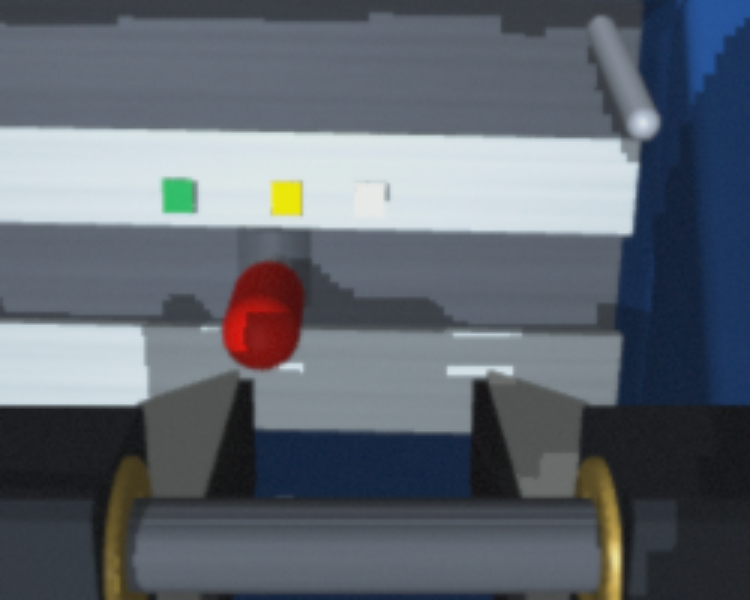

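View pics/sc8.png

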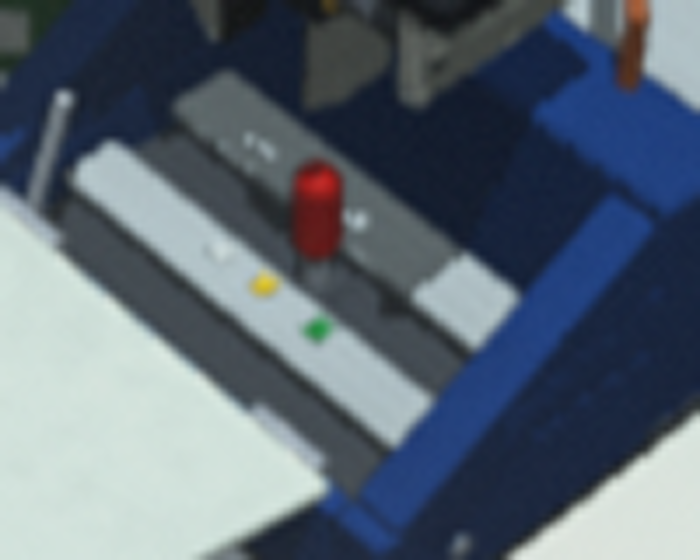

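View pics/si8.png

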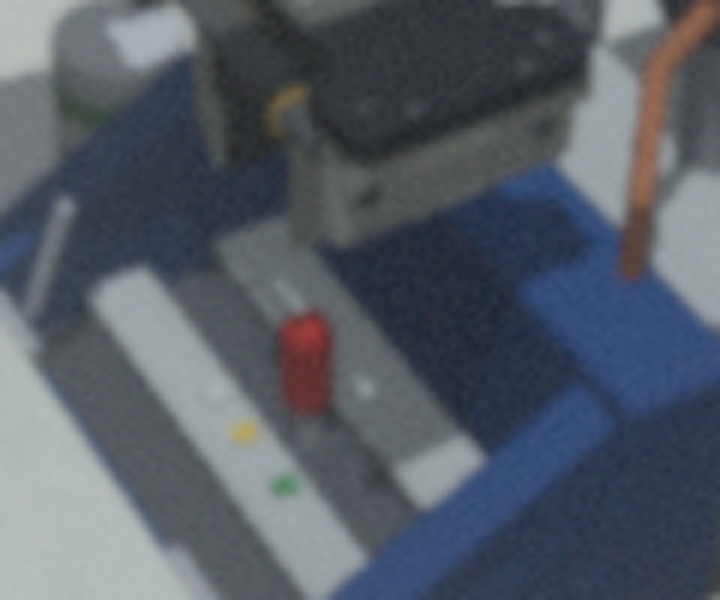

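```bash
python3 - <<'E'
from plant import bot, camera_params
from h import *
w=camera_params('wrist');q=[534.6,-84.4,-.0524];sd=camera_params('side');sc=camera_params('scene')
P=bot.get_obs()['tool_pos']
def inv(P):
    d=P[:2]-np.array(q[:2]);c,s=np.cos(q[2]),np.sin(q[2]);return (c*d[0]+s*d[1]).round(1),(-s*d[0]+c*d[1]).round(1)
print('tcp',inv(P),P)
print(inv(onz((287.5,260),w,80)),inv(onz((290,240),w,48)))
def lev(th,r): t=.5-th; return [70,r*np.sin(t),22+r*np.cos(t)]
for th in(.35,.45,.5,.55,.6):
    T=con([lev(th,55),lev(th,24)],q)
    print(th,((proj(T,w)-[200,150])*3).round().tolist(),((proj(T,sd)-[280,220])*6).round().tolist(),((proj(T,sc)-[300,220])*7).round().tolist())
print(proj(con([[70,0,80]],q),w), )
E
```

```text
tcp (np.float64(73.1), np.float64(21.5)) [608.77439439 -66.78137669 114.6815088 ]
(np.float64(68.3), np.float64(0.9)) (np.float64(65.3), np.float64(-0.5))
0.35 [[301.0, 332.0], [289.0, 287.0]] [[297.0, 322.0], [303.0, 402.0]] [[301.0, 177.0], [308.0, 251.0]]
0.45 [[273.0, 333.0], [278.0, 287.0]] [[306.0, 332.0], [307.0, 407.0]] [[313.0, 186.0], [313.0, 254.0]]
0.5 [[260.0, 333.0], [273.0, 287.0]] [[310.0, 338.0], [309.0, 409.0]] [[319.0, 190.0], [316.0, 256.0]]
0.55 [[246.0, 332.0], [268.0, 287.0]] [[315.0, 344.0], [311.0, 412.0]] [[325.0, 195.0], [318.0, 259.0]]
0.6 [[233.0, 332.0], [263.0, 287.0]] [[320.0, 350.0], [313.0, 414.0]] [[331.0, 200.0], [321.0, 261.0]]
[[286.0387508  262.60367086]]
```

```bash
python3 -m jog '{"xyz":[[-0.1,-0.4,0],[0,-0.4,0],[0,-0.2,0],[0,0,0],[0,0,-0.2]],"angular":[[0,0,0],[0,0,0],[0,0,0],[0,0,0],[0,0,0]]}' 0.36
python3 - <<'E'
from plant import bot, capture, camera_params
import cv2
from h import *
q=[534.6,-84.4,-.0524];P=bot.get_obs()['tool_pos']
d=P[:2]-np.array(q[:2]);c,s=np.cos(q[2]),np.sin(q[2]);print(c*d[0]+s*d[1],-s*d[0]+c*d[1])
cv2.imwrite("pics/w9.png",capture("wrist")[:,:,::-1])
a=cv2.imread("pics/w9.png")[150:350,200:450];cv2.imwrite("pics/w9c.png",cv2.resize(a,None,fx=3,fy=3))
E
```

```text
time: 9.25
tool_pos: [606.0, -89.2, 109.2]
tcp_rot: [-3.137, 0.004, 1.533]
contact_force: [0.4, 0.4, 0.1]
grip_width: 29.1
71.58956712770163 -1.079591998444906
```

View pics/w9c.png

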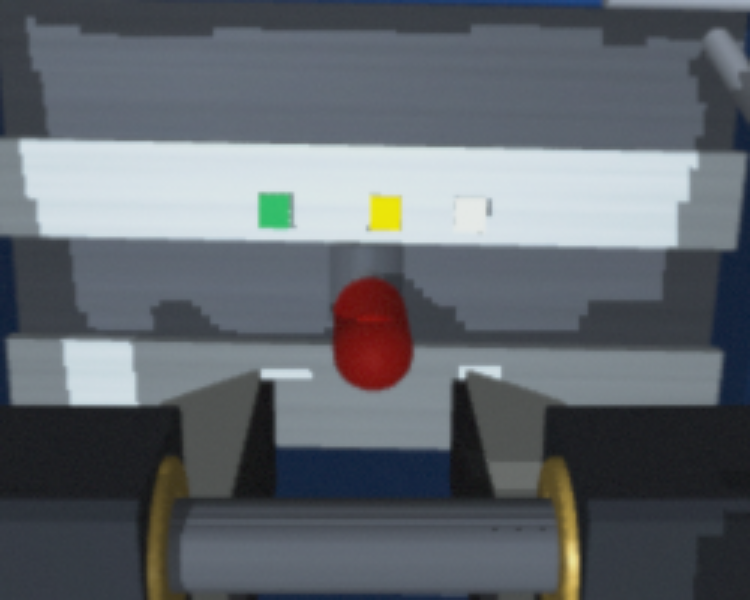

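```bash
python3 -m jog '{"xyz":[[0,0.1,-0.5],[0,0.05,-0.6],[0,0,-0.5],[0,0,-0.2],[0,0,0]],"angular":[[0,0,0],[0,0,0],[0,0,0],[0,0,0],[0,0,0]]}'
```

```text
time: 9.8
tool_pos: [604.4, -84.6, 67.2]
tcp_rot: [-3.132, 0.003, 1.534]
contact_force: [-0.3, 0.3, -0.0]
grip_width: 29.6
```

```bash
python3 -m jog '{"xyz":[[0,-0.3,0],[0,-0.3,0],[0,-0.3,0]],"angular":[[0,0,0],[0,0,0],[0,0,0]]}'
python3 -m jog '{"xyz":[[0,-0.3,0],[0,-0.2,0]],"angular":[[0,0,0],[0,0,0]]}'
```

```text
time: 10.1
tool_pos: [604.5, -101.7, 67.6]
tcp_rot: [-3.132, 0.0, 1.534]
contact_force: [-0.7, 13.8, 3.0]
grip_width: 29.2
time: 10.3
tool_pos: [604.8, -113.1, 68.4]
tcp_rot: [-3.133, 0.001, 1.534]
contact_force: [1.0, 0.1, 0.1]
grip_width: 29.4
```

```bash
python3 -m jog '{"xyz":[[0,0,0.5],[0,0,0.8],[0,0,0.8],[0,0,0.8],[0,0,0.6],[0,0,0]],"angular":[[0,0,0],[0,0,0],[0,0,0],[0,0,0],[0,0,0],[0,0,0]]}'
python3 - <<'E'
from plant import bot, capture, camera_params
import cv2
from h import *
q=[534.6,-84.4,-.0524]
w=camera_params('wrist')
for n in ["scene","side","wrist"]: cv2.imwrite(f"pics/{n}10.png",capture(n)[:,:,::-1])
sd=camera_params('side');sc=camera_params('scene')
def lev(th,r): t=.5-th; return [70,r*np.sin(t),22+r*np.cos(t)]
for th in(.7,.8,.9,.95,1,1.05):
    T=con([lev(th,55),lev(th,24)],q)
    print(th,((proj(T,w)-[200,150])*3).round().tolist(),((proj(T,sd)-[280,220])*6).round().tolist(),((proj(T,sc)-[300,220])*7).round().tolist())
a=cv2.imread("pics/wrist10.png")[150:350,200:450];cv2.imwrite("pics/w10c.png",cv2.resize(a,None,fx=3,fy=3))
a=cv2.imread("pics/scene10.png")[220:300,300:400];cv2.imwrite("pics/sc10.png",cv2.resize(a,None,fx=7,fy=7,interpolation=cv2.INTER_CUBIC))
E
```

```text
time: 10.9
tool_pos: [605.4, -116.4, 145.1]
tcp_rot: [-3.137, 0.004, 1.532]
contact_force: [-0.0, -0.0, 0.4]
grip_width: 29.5
0.7 [[441.0, 293.0], [457.0, 258.0]] [[329.0, 363.0], [317.0, 420.0]] [[343.0, 212.0], [326.0, 266.0]]
0.8 [[418.0, 290.0], [448.0, 257.0]] [[338.0, 378.0], [321.0, 426.0]] [[355.0, 224.0], [331.0, 271.0]]
0.9 [[395.0, 288.0], [439.0, 256.0]] [[347.0, 393.0], [324.0, 433.0]] [[366.0, 237.0], [336.0, 277.0]]
0.95 [[385.0, 286.0], [434.0, 256.0]] [[351.0, 401.0], [326.0, 436.0]] [[372.0, 244.0], [338.0, 280.0]]
1 [[374.0, 285.0], [430.0, 255.0]] [[355.0, 409.0], [328.0, 440.0]] [[377.0, 251.0], [341.0, 283.0]]
1.05 [[364.0, 283.0], [426.0, 254.0]] [[359.0, 418.0], [330.0, 443.0]] [[382.0, 258.0], [343.0, 286.0]]
```

View pics/w10c.png

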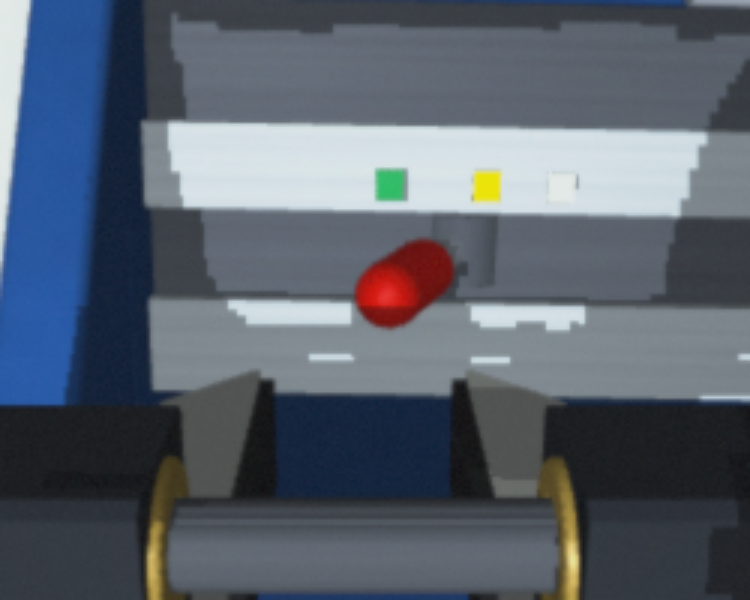

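View pics/sc10.png

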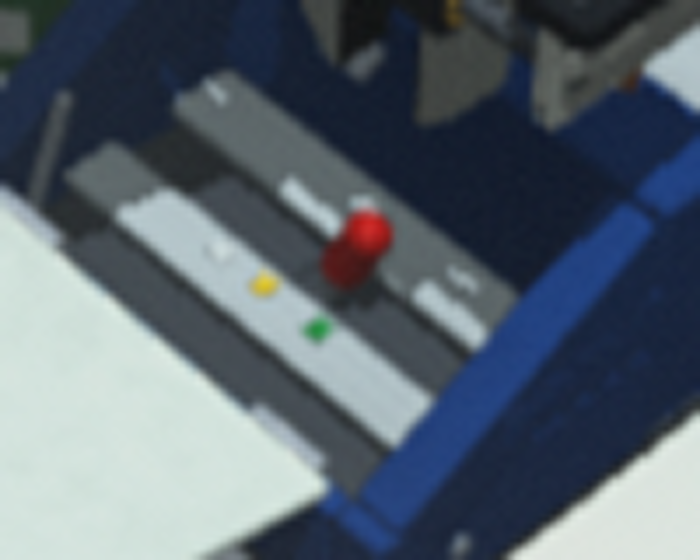

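View pics/scene10.png

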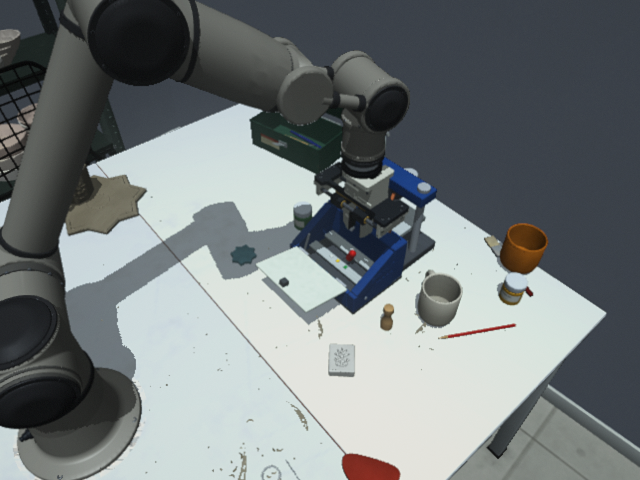

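```bash
python3 -m jog '{"xyz":[[0,0.1,-0.6],[0,0.1,-0.8],[0,0,-0.8],[0,0,-0.8],[0,0,-0.5],[0,0,-0.1],[0,0,0]],"angular":[[0,0,0],[0,0,0],[0,0,0],[0,0,0],[0,0,0],[0,0,0],[0,0,0]]}'
python3 -m jog '{"xyz":[[0,-0.15,0],[0,-0.15,0]],"angular":[[0,0,0],[0,0,0]]}'
```

```text
time: 11.75
tool_pos: [599.7, -109.6, 58.1]
tcp_rot: [-3.12, -0.001, 1.532]
contact_force: [0.2, -0.1, -0.1]
grip_width: 29.4
time: 11.95
tool_pos: [600.0, -115.4, 58.6]
tcp_rot: [-3.121, -0.001, 1.532]
contact_force: [-0.6, 0.2, 0.6]
grip_width: 29.2
```

```bash
python3 -m jog '{"xyz":[[0,-0.1,0.2],[0,-0.1,0.1]],"angular":[[0,0,0],[0,0,0]]}'
python3 -m jog '{"xyz":[[0,-0.1,0],[0,0,0]],"angular":[[0,0,0],[0,0,0]]}'
```

```text
time: 12.15
tool_pos: [600.6, -120.3, 66.0]
tcp_rot: [-3.123, -0.001, 1.532]
contact_force: [0.5, 0.1, 0.6]
grip_width: 29.5
time: 12.35
tool_pos: [601.1, -122.5, 67.3]
tcp_rot: [-3.125, -0.001, 1.531]
contact_force: [-0.2, 2.4, 0.3]
grip_width: 29.3
```

```bash
python3 -m jog '{"xyz":[[0,-0.1,0]],"angular":[[0,0,0]]}'
python3 -m jog '{"xyz":[[0,-0.1,0]],"angular":[[0,0,0]]}'
```

```text
time: 12.45
tool_pos: [601.0, -123.4, 67.3]
tcp_rot: [-3.124, -0.003, 1.531]
contact_force: [0.6, 8.1, -0.5]
grip_width: 29.3
time: 12.55
tool_pos: [600.9, -123.5, 67.1]
tcp_rot: [-3.124, -0.006, 1.531]
contact_force: [0.7, 10.3, 0.5]
grip_width: 29.1
```

```bash
python3 -m jog '{"xyz":[[0,0.3,0],[0,0.1,0.4],[0,0,0.8],[0,0,0.8],[0,0,0.8],[0,0,0.8],[0,0,0.8],[0,0,0.8],[0,0,0.5],[0,0,0]],"angular":[[0,0,0],[0,0,0],[0,0,0],[0,0,0],[0,0,0],[0,0,0],[0,0,0],[0,0,0],[0,0,0],[0,0,0]]}'
python3 - <<'E'
from plant import bot, capture, camera_params
import cv2
from h import *
q=[534.6,-84.4,-.0524]
w=camera_params('wrist')
for n in ["scene","side","wrist"]: cv2.imwrite(f"pics/{n}11.png",capture(n)[:,:,::-1])
def lev(th,r): t=.5-th; return [70,r*np.sin(t),22+r*np.cos(t)]
sd=camera_params('side');sc=camera_params('scene')
for th in(.9,.95,1,1.05):
    T=con([lev(th,55),lev(th,24)],q)
    print(th,((proj(T,w)-[200,150])*3).round().tolist(),((proj(T,sd)-[280,220])*6).round().tolist(),((proj(T,sc)-[300,220])*7).round().tolist())
a=cv2.imread("pics/wrist11.png")[150:350,200:450];cv2.imwrite("pics/w11c.png",cv2.resize(a,None,fx=3,fy=3))
a=cv2.imread("pics/scene11.png")[220:300,300:400];cv2.imwrite("pics/sc11.png",cv2.resize(a,None,fx=7,fy=7,interpolation=cv2.INTER_CUBIC))
E
```

```text
time: 13.55
tool_pos: [600.9, -117.5, 190.2]
tcp_rot: [-3.127, 0.001, 1.532]
contact_force: [0.4, 0.1, 0.4]
grip_width: 29.7
0.9 [[395.0, 259.0], [432.0, 235.0]] [[347.0, 393.0], [324.0, 433.0]] [[366.0, 237.0], [336.0, 277.0]]
0.95 [[386.0, 258.0], [428.0, 235.0]] [[351.0, 401.0], [326.0, 436.0]] [[372.0, 244.0], [338.0, 280.0]]
1 [[377.0, 257.0], [424.0, 235.0]] [[355.0, 409.0], [328.0, 440.0]] [[377.0, 251.0], [341.0, 283.0]]
1.05 [[368.0, 255.0], [421.0, 234.0]] [[359.0, 418.0], [330.0, 443.0]] [[382.0, 258.0], [343.0, 286.0]]
```

View pics/w11c.png

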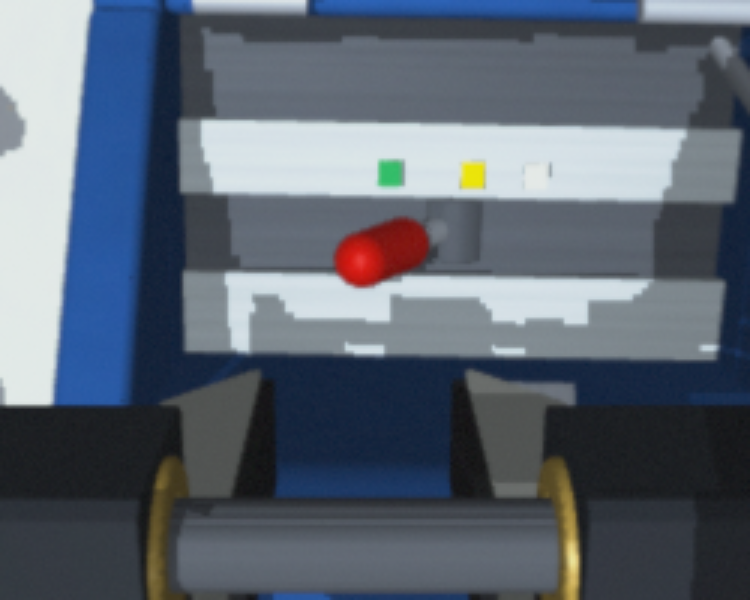

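View pics/sc11.png

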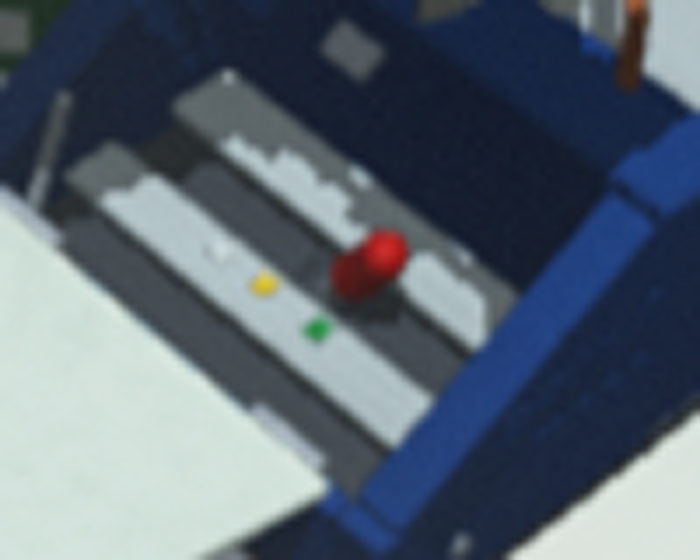

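View pics/side11.png

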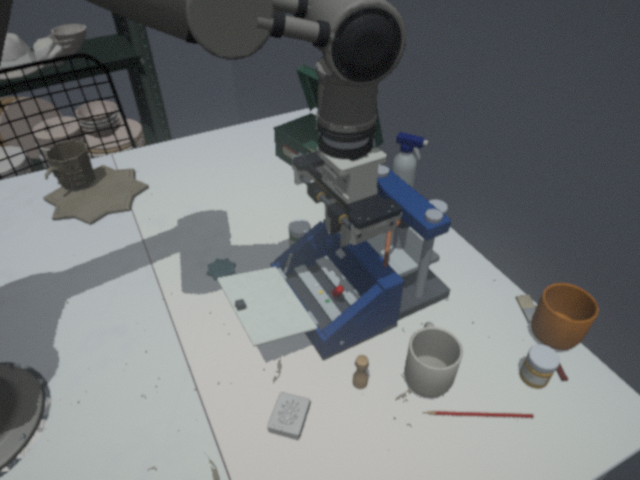

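```bash
python3 -c "
from plant import bot
bot.close_job();print(bot.get_obs()['contact_force'])"
```

```text
the job is handed in; nothing more can be done
the job is handed in; nothing more can be done
```

The press is in float with the flap fully open, and I handed the job in at about 13.6 s of the 48 s.

- **Flap:** I pressed it near its upper edge until the catch let go and it popped ajar. I then pushed it from behind past upright, and it fell open onto its stop.
- **Lever:** My first push, with closed fingers, slid up on the handle, with up to about 27 N upward in the force readings. I backed off, put the open fingers either side of the handle, and pushed it past the stiff detent. Pictures then put it at about 0.90 to 0.93, right at the lower limit of the float range. I nudged it on until it met its end stop, at about 10 N.
- **Last checks:** The pictures show the lever at about 1.03, within the float range, beyond the green mark. The flap is lying open. The jar, stamp, mug, tile and mould look unmoved by eye; I did not measure them. The gripper is clear, with no contact force.

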